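# Free a guide rod from its clamp and hold it through two bushings

## Task

Turn the clamp knob on the rod stand anticlockwise (seen from above) until its steel finger has swung 45 degrees or more away from the guide rod, then lift the rod out of the stand by its knurled grip. Thread the rod tip down through the upper and then the lower brass bushing of the bracket, and finish still holding it there upright and still, so that it spans both bushings with its tip out below the lower one and clear of the bracket's base plate. Leave the other things on the table where they are.

Things in the scene. Friction and masses are not known exactly. Their poses are not given: they have to be found in the camera images.
- rod_stand: Fixed bridge: grey base plate 76 x 164 x 10 mm, two legs, bare metal top plate 50 x 160 x 12 mm, its top 120 mm above the table. Origin: centre of underside; z up; y along its length. The rod hangs in a 17 mm hole in the top plate at local (0, +40 mm); the knob's axis is at local (0, -40 mm). Place and yaw vary; it may stand left or right of the robot.
- clamp_knob (a joint): Angle (rad) of the knob on the stand, vertical axis, 0 to 1.4, grows anticlockwise from above. At 0 its steel finger (14 mm wide, reaching 68 mm from the axis, 128 to 135 mm above the table) points along the stand's +y over the rod's collar and blocks lifting; starts at 0 to 0.15; clear of the collar beyond 0.45, swinging to the stand's -x side. Friction 0.06 N m: stays where left.
- knob_grip (a point): On the knob's axis at mid height of its black grip, 158 mm above the table: an upright bar 13 mm thick, 44 mm long, 30 mm high (top at 168 mm; lift the rod over it), its length along the finger. This frame turns with the knob: y along the finger, x across the bar (pinch this way). A hand that starts close to the monitor at the robot's left should first back off towards -y.
- guide_rod: Loose steel rod, 155 mm long, about 0.2 kg. Origin at the lower tip; z up along the rod. Shaft 14 mm across, last 10 mm tapered to 7 mm at the tip; collar 44 mm across, 104 to 110 mm above the tip; dark knurled grip 18 mm across, 110 to 155 mm above the tip. At the start it hangs upright in the rod stand, collar resting on the top plate, tip 16 mm above the table.
- bushing_bracket: Fixed bracket: grey base plate 120 x 100 x 10 mm, a column 110 mm high at local x = 30 to 50 mm, and two bare metal arms, one above the other, reaching to -x, each with a brass bushing. Origin: centre of underside; z up. Both bores are vertical on one axis at local (-20 mm, 0). Place and yaw vary; it stands on the other side from the rod stand.
- upper_bushing (a point): Centre of the upper mouth of the upper brass bushing, 104 mm above the table. Bore 16.4 mm, outside 26 mm, 12 mm long (92 to 104 mm above the table).
- lower_bushing (a point): Centre of the lower mouth of the lower brass bushing, 50 mm above the table. Same size, 50 to 62 mm above the table, on the same axis as the upper one; the base plate's upper face is 10 mm above the table, so the rod's tip ends in the 40 mm gap between them.
- marker_pen: Bystander to be left alone: white and black marker pen, 132 mm long, lying. Origin at the centre of its underside.
- hex_key: Bystander to be left alone: black L-shaped hex key, 113 mm long. Origin at the centre of its underside.
- loading_pad: Bystander to be left alone: brass-coloured round pad with a boss, 59 mm across, 26 mm high. Origin at the centre of its underside.
- slotted_weight_1: Bystander to be left alone: black round weight, 70 mm across, 17 mm high. Origin at the centre of its underside.
- spanner_13: Bystander to be left alone: open-ended spanner, 161 mm long. Origin at the centre of its underside.

How it is judged:
By the outcome, as a careful person would: the job done as asked, in the order asked, and still so for the second after the job is handed in, while the arm keeps its last pose, push and grip.
It also fails if it takes over 64 s, if anything falls off the work surface, if the arm or the gripper's body presses on something with over 40 N, if the wrist force passes 120 N, or if a joint passes its speed limit or range.

## Robot

A 6-joint arm with a two-finger parallel gripper is mounted at the origin on a cart in front of the work surface, level with it; the furniture and walls round the work are solid. World frame = base frame: x ahead of the robot, y to its left, z up, the work surface at z = 0. Lengths are in m, angles in rad, forces in N, time in s.
With the tool pointing down it reaches from about 0.275 to 0.975 m from the base axis. Payload 8.4 kg.
Tool frame: the origin (TCP) lies where the fingers leave the gripper's body, on its centre line; the fingertips stand 88 mm ahead of it and the grasp point (between the pads) lies 69 mm ahead of it; z points along the fingers, y is the line along which they close (so a half turn about z gives the same grasp; the last joint's range is limited). The gripper opens to 92 mm and grips with 3 to 60 N. Pads are 20 mm wide; open, the fingers measure 128 mm over their backs; the gripper's body (75 mm by 189 mm) begins 69 mm behind the grasp point.
Start: joints at [1.189, 0.353, 1.633, -0, 1.155, -0.002], TCP at [0.232, 0.58, 0.303] pointing down, gripper open.
Joint ranges: [-2.63, 2.63], [-0.92, 2.1], [0.06, 2.66], [-1.3, 4.44], [0, 2.69], [-3.02, 3.02]. Speed limits (rad/s): [2.22, 2.22, 2.79, 3.14, 3.14, 3.14].

## Interface

Orientations are given as a 3x3 rotation matrix whose columns are the frame's x, y, z axes.
In Python, from bench import manip, imaging, readout gives the robot as it stands (manip), with the cameras (imaging) and the readings (readout).
- The arm moves only by the tool shift_gripper, called after ">>>" by a JSON object that holds its "name" and its "arguments". Schema: {"type":"object","properties":{"steps":{"type":"array","items":{"type":"array","items":{"type":"array","items":{"type":"number"},"minItems":6,"maxItems":6},"minItems":1,"maxItems":10},"minItems":1,"maxItems":1},"jaw":{"type":"number"},"grip_n":{"type":"number"},"only":{"type":"string"},"quiet":{"type":"boolean"},"lines":{"type":"string"}},"required":["steps"],"additionalProperties":false}. steps is a list that holds a single list of rows (three levels of brackets), with 1 to 10 rows, each of 6 numbers: dx, dy, dz in m, then a rotation vector rx, ry, rz in rad; each row is the pose to reach, as a shift and turn from the pose commanded when the call began, along the tool's axes at that moment; what a row does not reach only later rows make up. A row lasts 1/10 s, in which the tool goes at most 0.05 m and 0.15 rad, less where a joint would pass 70% of its speed; a pose out of reach is approached as far as the arm can. jaw is the finger opening in m, set as the call begins (left out keeps the last). The fingers move at their own pace and stop on an object; grip_n is the grip in N (left out, the last holds). Time passes only in rows, so rows that do not move let the fingers close. The tool returns the time, the measured TCP pose, the force, the opening and the grip force at its end. only (a regular expression) keeps the lines of the reply that match it, lines (a string "A,B") keeps lines A to B, and quiet returns only ok. Input that does not fit is refused with a message, and nothing moves.
- readout.get_state(): the state, without advancing time (a new reading comes with each control period).
- imaging.capture(name): name is "side" or "top" or "wrist"; returns a dict with "img" (480x640x3 uint8, red, green, blue), "fov_y" (degrees; the focal length in pixels is half the picture's height over the tangent of half this angle, whatever the lens; pixels are square), "cx", "cy" (the principal point, pixels), "dist_coeffs" ([k1, k2, p1, p2, k3] as OpenCV has them; the pictures are not rectified), "pose" (4x4, takes a point from camera to world coordinates). Camera axes: x right, y up, looking along -z (the intrinsics and any distortion apply to the point x, -y, -z); pixel columns grow to the right and rows downward; lengths in m; the calibration is good to about 2 mm. A picture is of the moment at which its call begins. There is no depth.
- manip.sign_off(): hands the job in; it is judged then, once.
The state is a dict: "clock": time; "qpos": joint angles; "joint_velocities": joint speeds; "tau": joint torques, N m; "tool_pos": TCP position; "ee_rot": TCP orientation; "ft_force": force on the tool from outside, world axes, zero at the start; "moment": the same for the moment, N m; "width": finger opening in m; "grasp_force": force on a finger pad.
Only numpy, scipy, OpenCV 4.12 (cv2) and the standard library are available. Lean on these libraries where they do the work, as an engineer would, in place of code of your own. Each camera call takes 0.05 s, during which the arm holds its last target. There are 200 camera calls.

## Working session

There is one attempt and no reset: what is moved stays moved. The work goes in short steps, Python scripts to look and compute and a tool call to move; the robot and the scene stay as the last step left them, time stands still between calls to the robot, and variables do not carry over. Pictures are saved under pics/ and viewed, at most 10 in all, crops included, and the job is handed in when it is done.

```bash
ls; mkdir -p pics
```

Run:
```python
from bench import manip, imaging, readout
import cv2,json,numpy as np
s=readout.get_state(); print({k:np.round(v,3).tolist() for k,v in s.items()})
for n in("top","side"):
    c=imaging.capture(n); cv2.imwrite(f"pics/{n}0.png",c["img"][:,:,::-1]); print(n,c["fov_y"],c["cx"],c["cy"],c["dist_coeffs"],np.round(c["pose"],3).tolist())
```

```text
bench.py
pics
{'clock': 0.0, 'qpos': [1.189, 0.354, 1.634, -0.0, 1.155, -0.002], 'joint_velocities': [-0.001, 0.0, 0.001, 0.0, -0.002, 0.0], 'tau': [-0.001, -59.386, -33.422, 0.07, 0.024, -0.0], 'tool_pos': [0.232, 0.58, 0.302], 'ee_rot': [[-0.929, 0.371, -0.0], [0.371, 0.929, -0.001], [-0.0, -0.001, -1.0]], 'ft_force': [-0.074, 0.294, 0.471], 'moment': [0.028, 0.03, -0.013], 'grasp_force': 0.0, 'width': 0.092}
top 56.36829006532409 321.5463914547105 230.33231812424825 [0.01647417 0.         0.         0.         0.        ] [[-0.006, 0.982, -0.189, 0.278], [-1.0, -0.009, -0.012, -0.199], [-0.014, 0.189, 0.982, 1.313], [0.0, 0.0, 0.0, 1.0]]
side 45.49562050700192 322.5853999166615 241.9100625604015 [0.03772422 0.         0.         0.         0.        ] [[0.861, 0.334, -0.383, -0.113], [-0.508, 0.557, -0.657, -1.236], [-0.006, 0.76, 0.649, 1.151], [0.0, 0.0, 0.0, 1.0]]
```

View pics/top0.png

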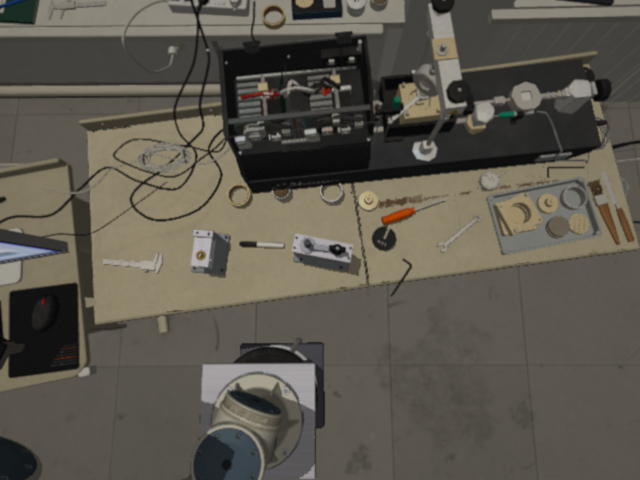

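View pics/side0.png

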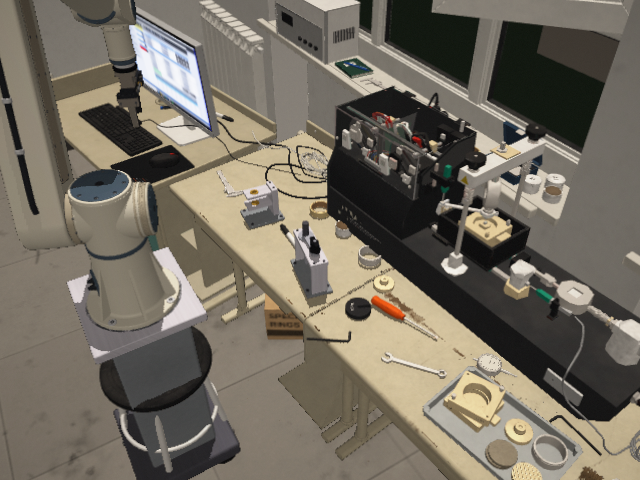

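Create h.py:
```python
from bench import manip, imaging, readout
import cv2,numpy as np
def K(c):
    f=240/np.tan(np.radians(c["fov_y"]/2)); return np.array([[f,0,c["cx"]],[0,f,c["cy"]],[0,0,1.]])
def ray(c,uv):
    p=cv2.undistortPoints(np.array([[uv]],float),K(c),np.array(c["dist_coeffs"],float))[0,0]
    P=np.array(c["pose"]); return P[:3,3],P[:3,:3]@np.array([p[0],-p[1],-1.])
def onz(c,uv,z):
    o,d=ray(c,uv); return o+d*(z-o[2])/d[2]
def proj(c,X):
    P=np.array(c["pose"]); q=P[:3,:3].T@(np.array(X,float)-P[:3,3]); q=q*[1,-1,-1]
    return cv2.projectPoints(q.reshape(1,1,3),np.zeros(3),np.zeros(3),K(c),np.array(c["dist_coeffs"],float))[0].ravel()
def tri(c1,u1,c2,u2):
    (o1,d1),(o2,d2)=ray(c1,u1),ray(c2,u2)
    t=np.linalg.lstsq(np.c_[d1,-d2],o2-o1,rcond=None)[0]; a,b=o1+d1*t[0],o2+d2*t[1]
    return (a+b)/2,np.linalg.norm(a-b)
```

Run:
```python
from h import *
a=cv2.imread("pics/top0.png")[215:290,180:370]; b=cv2.imread("pics/side0.png")[170:300,230:350]
a=cv2.resize(a,None,fx=4,fy=4,interpolation=2); b=cv2.resize(b,(480,520),interpolation=2)
cv2.imwrite("pics/z.png",np.vstack([a,np.zeros((10,760,3),np.uint8)])); 
cv2.imwrite("pics/zs.png",b)
o=np.zeros((600,800,3),np.uint8); a=cv2.resize(a,(800,316)); o[:316]=a
b=cv2.resize(b,(262,284)); o[316:,:262]=b; cv2.imwrite("pics/zz.png",o)
c=imaging.capture("top")
print(onz(c,(308,243),.17),onz(c,(338,250),.168),onz(c,(200,254),.104))
```

```text
[ 0.46533608 -0.14949886  0.17      ] [ 0.44671293 -0.22685032  0.168     ] [0.44828426 0.14815934 0.104     ]
```

View pics/zz.png

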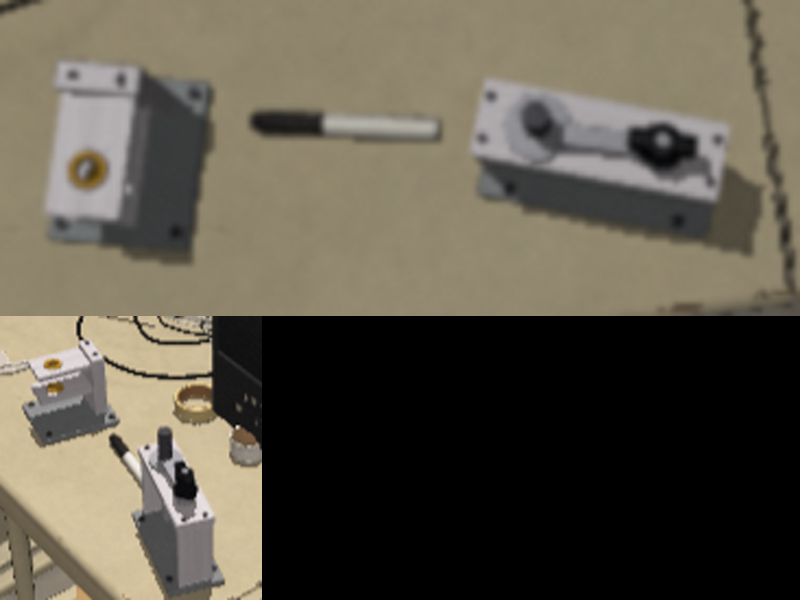

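The crop shows the bracket's brass bushing at top pixel (201,255), the rod grip top at (308,242) and the black knob at (337,249); the stand is on the right and its yaw is about -0.25. I'll back off towards -y and then hover near the bracket.

>>> {"name": "shift_gripper", "arguments": {"steps": [[[-0.018,-0.045,0,0,0,0],[-0.036,-0.09,0,0,0,0],[-0.055,-0.138,0,0,0,0],[-0.074,-0.186,0,0,0,0],[-0.115,-0.21,0,0,0,0.15],[-0.155,-0.235,0,0,0,0.3],[-0.195,-0.26,0,0,0,0.45],[-0.235,-0.285,0,0,0,0.6],[-0.275,-0.31,0,0,0,0.75],[-0.316,-0.337,0,0,0,0.87]]], "jaw": 0.092}}

```text
clock: 1.15
tool_pos: [0.401, 0.1486, 0.3029]
ee_rot: [[-0.31, 0.951, 0.001], [0.951, 0.31, 0.0], [0.0, 0.001, -1.0]]
ft_force: [1.2, 0.0, -0.1]
width: 0.092
grasp_force: 0.0
```

>>> {"name": "shift_gripper", "arguments": {"steps": [[[0,0,0,0,0,0],[0,0,0,0,0,0],[0,0,0,0,0,0]]]}}

```text
clock: 1.45
tool_pos: [0.3997, 0.1508, 0.3025]
ee_rot: [[-0.317, 0.949, -0.001], [0.949, 0.317, 0.0], [0.0, -0.001, -1.0]]
ft_force: [-0.6, 0.3, 0.3]
width: 0.092
grasp_force: 0.0
```

Run:
```python
from h import *
c=imaging.capture("wrist"); s=readout.get_state(); print(s["tool_pos"],np.round(s["ee_rot"],3).tolist(),s["qpos"],np.round(c["pose"],3).tolist(),c["fov_y"])
cv2.imwrite("pics/w1.png",c["img"][:,:,::-1])
print(proj(c,[.448,.148,.104]),proj(c,[.467,-.149,.171]))
```

```text
[0.39956592 0.15117582 0.30254624] [[-0.317, 0.948, -0.001], [0.948, 0.317, 0.0], [0.0, -0.0, -1.0]] [3.57999019e-01 3.74382869e-02 2.03222253e+00 3.48409385e-04
 1.07240367e+00 3.47540513e-02] [[0.948, -0.303, -0.092, 0.373], [0.317, 0.907, 0.278, 0.23], [-0.001, -0.293, 0.956, 0.385], [0.0, 0.0, 0.0, 1.0]] 68.46589757602612
[371.73088342 256.44967441] [284.55056435 576.55574658]
```

View pics/w1.png

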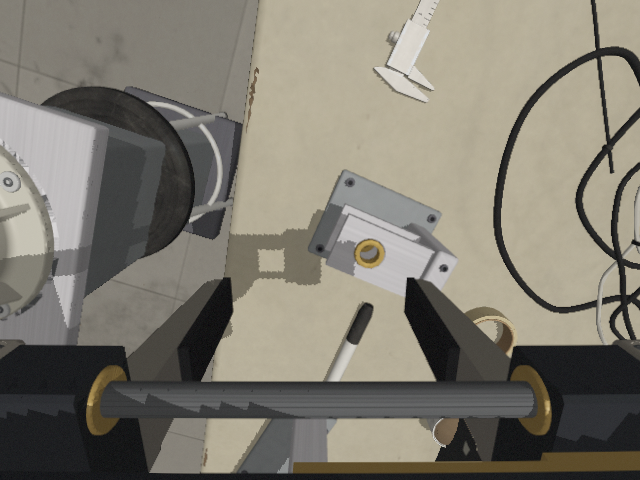

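The wrist view shows the brass bushing ring at about (370,254), which agrees with my top-view prediction of (372,256). I'll measure the ring with a mask and then go over the stand.

Add to h.py:
```python
def brass(c,box):
    x0,y0,x1,y1=box; h=cv2.cvtColor(c["img"][y0:y1,x0:x1],cv2.COLOR_RGB2HSV)
    m=cv2.inRange(h,(12,120,60),(30,255,255))
    k=max(cv2.findContours(m,cv2.RETR_EXTERNAL,cv2.CHAIN_APPROX_NONE)[0],key=cv2.contourArea)
    e=cv2.fitEllipse(cv2.convexHull(k)); return (e[0][0]+x0,e[0][1]+y0),e[1]
```

Run:
```python
from h import *
w=imaging.capture("wrist"); t=imaging.capture("top"); s=imaging.capture("side")
a=brass(w,(340,225,400,285)); b=brass(t,(188,243,213,268))
print(a,b); print(onz(w,a[0],.104),onz(t,b[0],.104),tri(w,a[0],t,b[0]))
```

```text
((368.72778511047363, 253.66799545288086), (27.52587127685547, 28.763179779052734)) ((200.43114185333252, 254.97932147979736), (7.736458778381348, 8.057778358459473))
[0.44460958 0.14991787 0.104     ] [0.44558074 0.1468587  0.104     ] (array([0.44616978, 0.14837787, 0.09854742]), np.float64(0.0003354039997885866))
```

>>> {"name": "shift_gripper", "arguments": {"steps": [[[-0.044,-0.008,0,0,0,0.06],[-0.088,-0.016,0,0,0,0.12],[-0.132,-0.024,0,0,0,0.18],[-0.176,-0.032,0,0,0,0.24],[-0.22,-0.04,0,0,0,0.3],[-0.264,-0.048,0,0,0,0.36],[-0.308,-0.056,0,0,0,0.42],[-0.349,-0.064,0,0,0,0.47],[-0.349,-0.064,0,0,0,0.47],[-0.349,-0.064,0,0,0,0.47]]]}}

```text
clock: 2.65
tool_pos: [0.4496, -0.2008, 0.3024]
ee_rot: [[0.149, 0.989, -0.001], [0.989, -0.149, 0.001], [0.001, -0.001, -1.0]]
ft_force: [0.2, 0.7, -0.3]
width: 0.0919
grasp_force: 0.0
```

>>> {"name": "shift_gripper", "arguments": {"steps": [[[0,0,0,0,0,0],[0,0,0,0,0,0]]]}}

```text
clock: 2.85
tool_pos: [0.4496, -0.1996, 0.3027]
ee_rot: [[0.146, 0.989, -0.0], [0.989, -0.146, 0.0], [0.0, -0.0, -1.0]]
ft_force: [-1.5, 0.1, -0.5]
width: 0.092
grasp_force: 0.0
```

Run:
```python
from h import *
c=imaging.capture("wrist"); s=readout.get_state(); print(s["tool_pos"],np.round(s["ee_rot"],3).tolist(),s["qpos"])
cv2.imwrite("pics/w2.png",c["img"][:,:,::-1])
print(proj(c,[.448,-.225,.168]),proj(c,[.467,-.149,.171]))
```

```text
[ 0.44967424 -0.19971751  0.30276277] [[0.146, 0.989, 0.0], [0.989, -0.146, 0.0], [0.0, -0.0, -1.0]] [-4.21101721e-01  1.44762566e-01  1.91078194e+00  1.73302344e-04
  1.08611190e+00 -2.74384427e-01]
[322.14784646 298.32858183] [335.32123651 184.20308722]
```

View pics/w2.png

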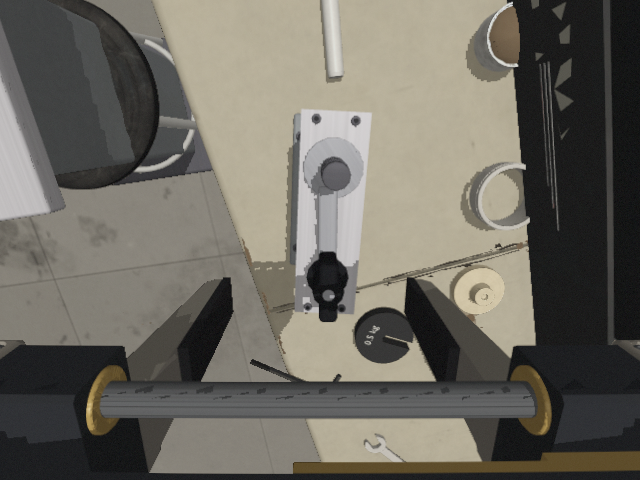

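The wrist view shows the rod's grip top at about (335,173), the finger running down to the black knob bar spanning (327,253) to (328,321), with a pin at (329,296). I'll check these against the 80 mm spacing.

Run:
```python
from h import *
c=imaging.capture("wrist"); g=cv2.cvtColor(c["img"],cv2.COLOR_RGB2GRAY)
m=(g[235:335,295:360]<45).astype(np.uint8)
for r in range(0,100,5): 
    x=np.where(m[r])[0]; print(r+235,(x.min()+295,x.max()+295,len(x)) if len(x) else None)
rm=((g[150:200,310:360]<120)&(g[150:200,310:360]>60)).astype(np.uint8)
k=max(cv2.findContours(rm,0,1)[0],key=cv2.contourArea); print(cv2.minEnclosingCircle(k),cv2.contourArea(k))
R=onz(c,(335,173),.171)
for p in[(328,287),(329,296)]:
    q=onz(c,p,.168); d=R-q; print(q,R,np.hypot(*d[:2]),np.arctan2(-d[0],d[1]))
# stand top plate corners from bright plate mask
h=cv2.cvtColor(c["img"],cv2.COLOR_RGB2HSV); pm=cv2.inRange(h,(0,0,185),(180,25,255))[90:330,280:390]
k=max(cv2.findContours(pm,0,1)[0],key=cv2.contourArea); b=cv2.boxPoints(cv2.minAreaRect(cv2.convexHull(k)))+[280,90]
P=np.array([onz(c,p,.12) for p in b]); print(b.tolist(),P,np.linalg.norm(P-np.roll(P,1,0),axis=1))
```

```text
235 None
240 None
245 None
250 None
255 (np.int64(319), np.int64(335), 17)
260 (np.int64(317), np.int64(336), 20)
265 (np.int64(311), np.int64(341), 31)
270 (np.int64(308), np.int64(345), 38)
275 (np.int64(307), np.int64(346), 40)
280 (np.int64(308), np.int64(346), 39)
285 (np.int64(309), np.int64(344), 36)
290 (np.int64(313), np.int64(342), 23)
295 (np.int64(314), np.int64(341), 15)
300 (np.int64(316), np.int64(340), 18)
305 (np.int64(319), np.int64(336), 18)
310 (np.int64(319), np.int64(342), 21)
315 (np.int64(319), np.int64(335), 17)
320 (np.int64(321), np.int64(359), 16)
325 (np.int64(356), np.int64(359), 4)
330 (np.int64(355), np.int64(357), 3)
((17.78767204284668, 28.130136489868164), 23.051122665405273) 1023.5
[ 0.45316894 -0.217422    0.168     ] [ 0.46778077 -0.14244746  0.171     ] 0.07638511623720069 -0.19247793142361566
[ 0.45292112 -0.22413349  0.168     ] [ 0.46778077 -0.14244746  0.171     ] 0.08302659830428545 -0.1799441006526093
[[295.40746307373047, 273.9798889160156], [301.0361557006836, 107.93343544006348], [371.26053619384766, 110.31393432617188], [365.63184356689453, 276.3603820800781]] [[ 0.42674958 -0.22430434  0.12      ]
 [ 0.45154975 -0.09975175  0.12      ]
 [ 0.50059996 -0.10856881  0.12      ]
 [ 0.48297183 -0.23471052  0.12      ]] [0.05717718 0.12699762 0.04983637 0.12736751]
```

>>> {"name": "shift_gripper", "arguments": {"steps": [[[-0.01,0.003,0,0,0,0],[-0.021,0.006,0,0,0,0],[-0.021,0.006,0.03,0,0,0],[-0.021,0.006,0.055,0,0,0],[-0.021,0.006,0.075,0,0,0],[-0.021,0.006,0.075,0,0,0],[-0.021,0.006,0.075,0,0,0]]], "jaw": 0.05}}

```text
clock: 3.65
tool_pos: [0.4526, -0.2233, 0.2279]
ee_rot: [[0.149, 0.989, -0.0], [0.989, -0.149, 0.0], [0.0, -0.0, -1.0]]
ft_force: [0.1, -0.2, -0.4]
width: 0.0502
grasp_force: 0.0
```

>>> {"name": "shift_gripper", "arguments": {"steps": [[[0,0,0,0,0,0],[0,0,0,0,0,0],[0,0,0,0,0,0],[0,0,0,0,0,0],[0,0,0,0,0,0],[0,0,0,0,0,0]]], "jaw": 0.0, "grip_n": 15}}

```text
clock: 4.25
tool_pos: [0.4527, -0.2227, 0.228]
ee_rot: [[0.148, 0.989, 0.001], [0.989, -0.148, -0.0], [-0.0, 0.001, -1.0]]
ft_force: [0.8, -1.2, 1.3]
width: 0.0128
grasp_force: 15.0
```

>>> {"name": "shift_gripper", "arguments": {"steps": [[[0,0,0,0,0,-0.11],[0,0,0,0,0,-0.22],[0,0,0,0,0,-0.33],[0,0,0,0,0,-0.44],[0,0,0,0,0,-0.55],[0,0,0,0,0,-0.66],[0,0,0,0,0,-0.77],[0,0,0,0,0,-0.88],[0,0,0,0,0,-0.99],[0,0,0,0,0,-1.1]]], "grip_n": 30}}

```text
clock: 5.25
tool_pos: [0.4525, -0.2228, 0.228]
ee_rot: [[-0.817, 0.577, 0.0], [0.577, 0.817, -0.0], [-0.0, -0.0, -1.0]]
ft_force: [-0.8, 0.0, 3.6]
width: 0.013
grasp_force: 30.0
```

>>> {"name": "shift_gripper", "arguments": {"steps": [[[0,0,0,0,0,0],[0,0,0,0,0,0],[0,0,0,0,0,0]]]}}

```text
clock: 5.55
tool_pos: [0.4525, -0.2228, 0.228]
ee_rot: [[-0.812, 0.583, 0.0], [0.583, 0.812, -0.0], [-0.0, -0.0, -1.0]]
ft_force: [-2.1, 0.1, 5.8]
width: 0.0128
grasp_force: 30.0
```

>>> {"name": "shift_gripper", "arguments": {"steps": [[[0,0,0,0,0,0],[0,0,0,0,0,0],[0,0,0,0,0,0],[0,0,-0.03,0,0,0],[0,0,-0.06,0,0,0],[0,0,-0.09,0,0,0],[0,0,-0.09,0,0,0]]], "jaw": 0.06}}

```text
clock: 6.25
tool_pos: [0.454, -0.2234, 0.3213]
ee_rot: [[-0.814, 0.581, 0.005], [0.581, 0.814, -0.003], [-0.006, 0.001, -1.0]]
ft_force: [-0.0, -0.0, 0.4]
width: 0.0601
grasp_force: 0.0
```

>>> {"name": "shift_gripper", "arguments": {"steps": [[[0.004,0.009,0,0,0,0.14],[0.009,0.018,0,0,0,0.28],[0.014,0.028,0,0,0,0.42],[0.018,0.038,0,0,0,0.56],[0.022,0.047,0,0,0,0.7],[0.026,0.056,0,0,0,0.84],[0.03,0.065,0,0,0,1],[0.034,0.074,0,0,0,1.13],[0.034,0.074,0,0,0,1.13],[0.034,0.074,0,0,0,1.13]]], "jaw": 0.092}}

```text
clock: 7.25
tool_pos: [0.4675, -0.1427, 0.317]
ee_rot: [[0.173, 0.985, -0.001], [0.985, -0.173, 0.0], [-0.0, -0.001, -1.0]]
ft_force: [-0.6, 0.0, 0.4]
width: 0.0921
grasp_force: 0.0
```

>>> {"name": "shift_gripper", "arguments": {"steps": [[[0,0,0,0,0,0],[0,0,0,0,0,0]]]}}

```text
clock: 7.45
tool_pos: [0.4676, -0.1431, 0.3175]
ee_rot: [[0.177, 0.984, -0.0], [0.984, -0.177, -0.0], [-0.0, -0.0, -1.0]]
ft_force: [1.2, -0.5, -0.4]
width: 0.092
grasp_force: 0.0
```

Run:
```python
from h import *
c=imaging.capture("wrist"); cv2.imwrite("pics/w3.png",c["img"][:,:,::-1])
t=imaging.capture("top"); 
print(proj(c,[.468,-.1425,.171]))
```

```text
[319.43502777 256.34060039]
```

View pics/w3.png

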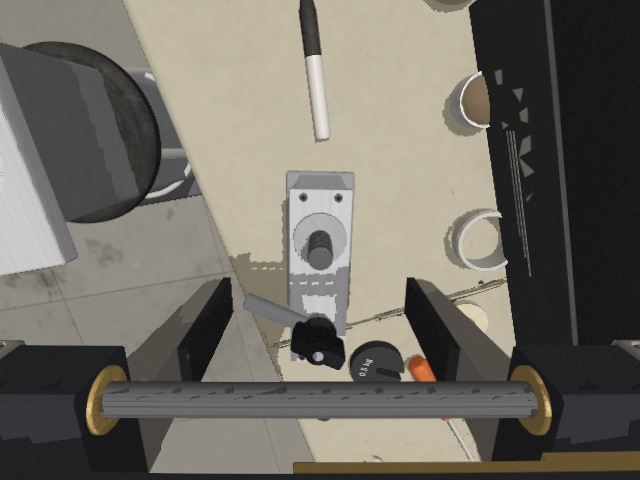

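Rod top at about (320,257), matching the prediction of (319,256); the steel finger now points well away (about 60°), with its tip at (245,303). Next I descend, grip and lift.

>>> {"name": "shift_gripper", "arguments": {"steps": [[[0,0,0.035,0,0,0],[0,0,0.07,0,0,0],[0,0,0.09,0,0,0],[0,0,0.098,0,0,0],[0,0,0.098,0,0,0],[0,0,0.098,0,0,0]]], "jaw": 0.05}}

```text
clock: 8.15
tool_pos: [0.4683, -0.1429, 0.2206]
ee_rot: [[0.178, 0.984, 0.001], [0.984, -0.178, -0.0], [-0.0, 0.001, -1.0]]
ft_force: [-0.0, -0.1, 0.5]
width: 0.0504
grasp_force: 0.0
```

>>> {"name": "shift_gripper", "arguments": {"steps": [[[0,0,0,0,0,0],[0,0,0,0,0,0],[0,0,0,0,0,0],[0,0,0,0,0,0],[0,0,0,0,0,0],[0,0,0,0,0,0]]], "jaw": 0.0, "grip_n": 20}}

```text
clock: 8.75
tool_pos: [0.4679, -0.1427, 0.22]
ee_rot: [[0.178, 0.984, 0.0], [0.984, -0.178, -0.0], [-0.0, 0.0, -1.0]]
ft_force: [-0.2, 1.3, 3.8]
width: 0.0174
grasp_force: 20.0
```

>>> {"name": "shift_gripper", "arguments": {"steps": [[[0,0,0,0,0,0],[0,0,0,0,0,0],[0,0,-0.02,0,0,0],[0,0,-0.04,0,0,0],[0,0,-0.06,0,0,0],[0,0,-0.08,0,0,0],[0,0,-0.1,0,0,0],[0,0,-0.12,0,0,0],[0,0,-0.14,0,0,0],[0,0,-0.14,0,0,0]]], "grip_n": 45}}

```text
clock: 9.75
tool_pos: [0.4686, -0.143, 0.3616]
ee_rot: [[0.178, 0.984, 0.003], [0.984, -0.178, -0.001], [-0.0, 0.004, -1.0]]
ft_force: [0.0, -0.8, -1.8]
width: 0.0169
grasp_force: 45.0
```

>>> {"name": "shift_gripper", "arguments": {"steps": [[[0,0,0,0,0,0],[0,0,0,0,0,0],[0,0,0,0,0,0]]]}}

```text
clock: 10.05
tool_pos: [0.4673, -0.1426, 0.3584]
ee_rot: [[0.178, 0.984, -0.002], [0.984, -0.178, 0.001], [0.0, -0.002, -1.0]]
ft_force: [-0.2, 0.0, -1.6]
width: 0.0171
grasp_force: 45.0
```

Run:
```python
from h import *
s=readout.get_state(); R=np.array(s["ee_rot"]); print(R.T@(np.array([.4452,.1490,s["tool_pos"][2]])-s["tool_pos"]))
```

```text
[ 2.82983011e-01 -7.36506180e-02  2.19864382e-04]
```

>>> {"name": "shift_gripper", "arguments": {"steps": [[[0.035,-0.009,0,0,0,0],[0.07,-0.018,0,0,0,0],[0.105,-0.027,0,0,0,0],[0.14,-0.036,0,0,0,0],[0.175,-0.046,0,0,0,0],[0.21,-0.055,0,0,0,0],[0.24,-0.062,0,0,0,0],[0.263,-0.068,0,0,0,0],[0.276,-0.072,0,0,0,0],[0.283,-0.074,0,0,0,0]]]}}

```text
clock: 11.05
tool_pos: [0.445, 0.1497, 0.3591]
ee_rot: [[0.177, 0.984, -0.001], [0.984, -0.177, -0.0], [-0.001, -0.001, -1.0]]
ft_force: [-0.4, -0.6, -1.6]
width: 0.0172
grasp_force: 45.0
```

>>> {"name": "shift_gripper", "arguments": {"steps": [[[0,0,0,0,0,0],[0,0,0,0,0,0],[0,0,0,0,0,0]]]}}

```text
clock: 11.35
tool_pos: [0.4455, 0.1481, 0.3596]
ee_rot: [[0.179, 0.984, -0.0], [0.984, -0.179, -0.0], [-0.0, 0.0, -1.0]]
ft_force: [0.2, 0.6, -1.8]
width: 0.0171
grasp_force: 45.0
```

Run:
```python
from h import *
c=imaging.capture("wrist"); t=imaging.capture("side"); s=readout.get_state(); p=s["tool_pos"]; print(p)
zt=p[2]-.069-.1335
o=np.zeros((600,800,3),np.uint8)
u=proj(c,[.4452,.149,.104]); v=proj(t,[.4452,.149,.12]); print(u,v,proj(c,[p[0],p[1],.155]),proj(t,[p[0],p[1],.155]))
def crop(c,u,w,h,f):
    x,y=int(u[0]-w/2),int(u[1]-h/2); print(x,y); return cv2.resize(c["img"][y:y+h,x:x+w,::-1],None,fx=f,fy=f,interpolation=2)
o[:600,:400]=crop(c,u,133,200,3.0)[:600,:400] if 0 else cv2.resize(crop(c,u,134,200,3),(400,600))
o[:600,400:]=crop(t,v,80,120,5); cv2.imwrite("pics/i1.png",o)
```

```text
[0.44545522 0.14823594 0.35971988]
[318.39986641 218.34698098] [253.22409281 186.56544724] [318.87271202 233.47493725] [252.43742386 177.32887944]
251 118
213 126
```

View pics/i1.png

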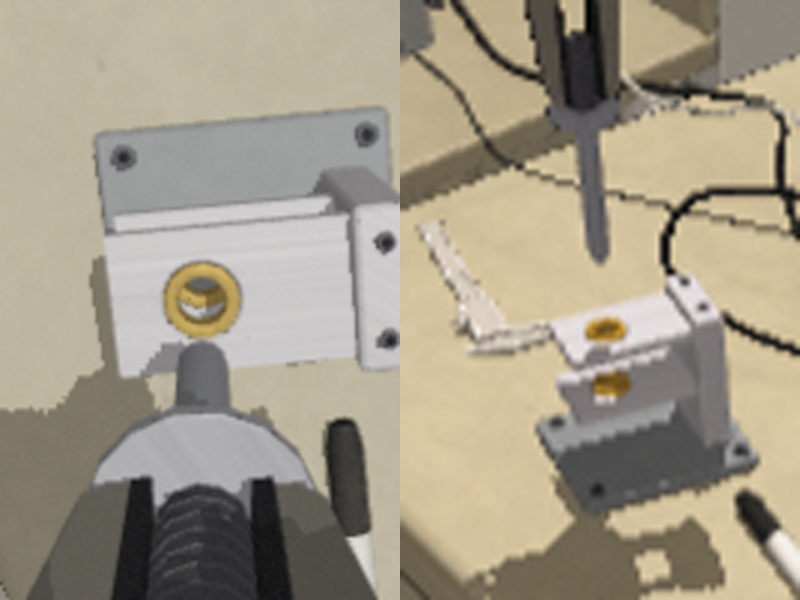

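The picture shows the rod's tip at wrist pixel about (319,232) with the bushing mouth at (319,218), close to prediction; the rod hangs straight. I'll measure both precisely, and the rod's tilt.

Run:
```python
from h import *
c=imaging.capture("wrist"); t=imaging.capture("side"); p=np.array(readout.get_state()["tool_pos"]); R=np.array(readout.get_state()["ee_rot"])
a=brass(c,(296,198,342,236)); q=onz(c,a[0],.104); print(a,q,R.T@(q-p))
b=brass(t,(245,186,262,196)); q2=onz(t,b[0],.104); print("side",b,q2,R.T@(q2-p)); print("tri",tri(c,a[0],t,b[0]))
g=cv2.cvtColor(c["img"],cv2.COLOR_RGB2GRAY).astype(int)
for r in range(226,256,3): print(r,g[r,304:336].tolist())
for z in(.1557,.17,.19,.22): print(z,proj(c,[p[0],p[1],z]),proj(t,[p[0],p[1],z]))
g=cv2.cvtColor(t["img"],cv2.COLOR_RGB2GRAY).astype(int)
for r in range(152,181,4): print(r,g[r,242:262].tolist())
```

```text
((318.0881595611572, 217.69966888427734), (23.884498596191406, 24.25839614868164)) [0.44505975 0.14985237 0.104     ] [ 0.00134066 -0.00065368  0.25573418]
side ((253.61857318878174, 191.62162065505981), (3.8946120738983154, 7.122625827789307)) [0.4430737  0.14479816 0.104     ] [-0.0039872  -0.00170408  0.25573443]
tri (array([0.44486362, 0.14909203, 0.10073005]), np.float64(0.00011263207101637094))
226 [203, 203, 199, 187, 173, 145, 155, 162, 169, 171, 169, 161, 132, 130, 129, 128, 132, 148, 157, 159, 161, 161, 157, 153, 150, 186, 201, 203, 203, 202, 204, 204]
229 [204, 204, 204, 203, 202, 202, 198, 190, 177, 152, 142, 154, 156, 155, 157, 158, 161, 160, 158, 166, 168, 179, 185, 194, 203, 204, 203, 203, 204, 203, 205, 203]
232 [204, 196, 163, 163, 164, 163, 164, 176, 202, 197, 168, 142, 130, 119, 112, 116, 126, 137, 149, 183, 202, 201, 201, 201, 200, 201, 201, 201, 201, 200, 201, 200]
235 [154, 135, 132, 135, 132, 134, 128, 112, 94, 90, 96, 100, 100, 104, 105, 106, 106, 106, 107, 107, 106, 134, 181, 202, 202, 201, 201, 202, 202, 202, 202, 203]
238 [134, 133, 136, 134, 134, 131, 118,
[... 1274 characters left out ...]
4, 172, 170, 192, 191, 131, 94, 97, 93, 87, 195, 194, 192, 194, 193, 193, 194, 193, 194]
160 [191, 190, 190, 189, 189, 190, 147, 91, 98, 96, 90, 141, 192, 192, 190, 192, 192, 193, 190, 191]
164 [195, 197, 198, 196, 195, 194, 163, 109, 94, 94, 91, 107, 114, 115, 118, 125, 195, 196, 193, 192]
168 [195, 194, 196, 196, 196, 196, 195, 129, 93, 98, 94, 86, 174, 195, 196, 197, 196, 195, 193, 192]
172 [194, 195, 195, 197, 197, 199, 201, 198, 89, 94, 95, 89, 135, 195, 196, 195, 195, 194, 193, 192]
176 [199, 198, 198, 198, 197, 196, 197, 198, 182, 97, 97, 93, 129, 199, 199, 198, 198, 196, 196, 194]
180 [195, 195, 193, 193, 193, 193, 195, 196, 196, 199, 198, 197, 197, 198, 197, 197, 199, 198, 196, 194]
```

>>> {"name": "shift_gripper", "arguments": {"steps": [[[0.0015,-0.0003,0.02,0,0,0],[0.0015,-0.0003,0.042,0,0,0],[0.0015,-0.0003,0.042,0,0,0],[0.0015,-0.0003,0.042,0,0,0],[0.0015,-0.0003,0.042,0,0,0]]]}}

```text
clock: 12.05
tool_pos: [0.4459, 0.1506, 0.3188]
ee_rot: [[0.178, 0.984, 0.001], [0.984, -0.178, 0.0], [0.001, 0.001, -1.0]]
ft_force: [-0.5, 0.1, -2.1]
width: 0.0166
grasp_force: 45.0
```

Run:
```python
from h import *
c=imaging.capture("wrist"); t=imaging.capture("side"); p=np.array(readout.get_state()["tool_pos"]); print(p,proj(c,[p[0],p[1],p[2]-.204]),proj(c,[.4451,.1497,.104]))
o=np.zeros((600,800,3),np.uint8)
o[:,:400]=cv2.resize(c["img"][205:265,298:338,::-1],(400,600),interpolation=cv2.INTER_CUBIC)
o[:,400:]=cv2.resize(t["img"][165:225,233:273,::-1],(400,600),interpolation=cv2.INTER_CUBIC)
cv2.imwrite("pics/i2.png",o)
```

```text
[0.44580008 0.15059674 0.31872212] [318.4903362  234.01844978] [317.86441946 231.70125877]
```

View pics/i2.png

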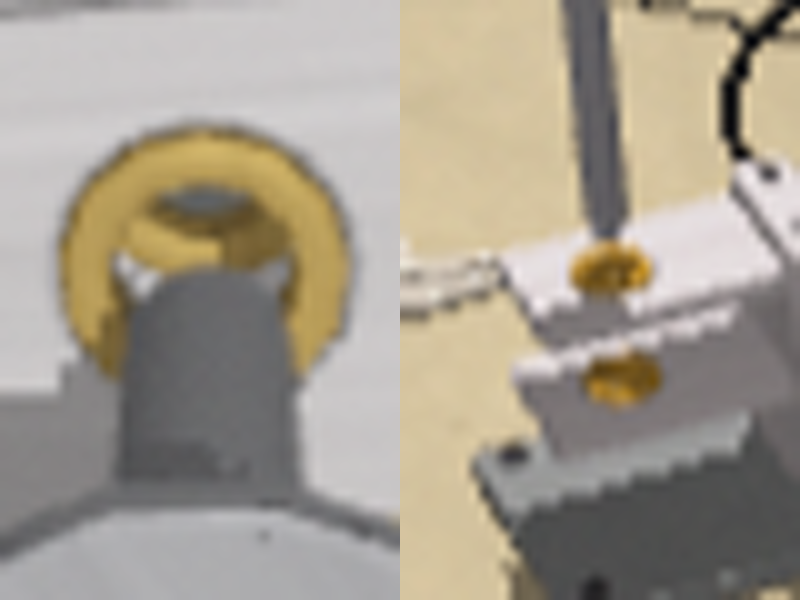

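The wrist crop shows the rod (centre column 207 of the 10x crop) centred on the ring (206) and within about 1 mm fore-aft, and the side view agrees. I'll insert it in stages, watching force.

>>> {"name": "shift_gripper", "arguments": {"steps": [[[0.0005,0,0.005,0,0,0],[0.0005,0,0.01,0,0,0],[0.0005,0,0.015,0,0,0],[0.0005,0,0.02,0,0,0],[0.0005,0,0.025,0,0,0],[0.0005,0,0.03,0,0,0],[0.0005,0,0.03,0,0,0],[0.0005,0,0.03,0,0,0]]]}}

```text
clock: 12.95
tool_pos: [0.4454, 0.151, 0.2876]
ee_rot: [[0.178, 0.984, -0.0], [0.984, -0.178, -0.0], [-0.0, -0.0, -1.0]]
ft_force: [0.3, 0.5, -1.2]
width: 0.0171
grasp_force: 45.0
```

>>> {"name": "shift_gripper", "arguments": {"steps": [[[0,0,0.005,0,0,0],[0,0,0.01,0,0,0],[0,0,0.015,0,0,0],[0,0,0.02,0,0,0],[0,0,0.025,0,0,0],[0,0,0.03,0,0,0],[0,0,0.03,0,0,0],[0,0,0.03,0,0,0]]]}}

```text
clock: 13.75
tool_pos: [0.4454, 0.151, 0.2576]
ee_rot: [[0.178, 0.984, -0.0], [0.984, -0.178, -0.0], [-0.0, -0.0, -1.0]]
ft_force: [0.5, -0.2, -1.9]
width: 0.0174
grasp_force: 45.0
```

Still free, with the tip at about 0.053. I'll bring it down to about 0.030.

>>> {"name": "shift_gripper", "arguments": {"steps": [[[0,0,0.005,0,0,0],[0,0,0.01,0,0,0],[0,0,0.015,0,0,0],[0,0,0.02,0,0,0],[0,0,0.024,0,0,0],[0,0,0.024,0,0,0],[0,0,0.024,0,0,0],[0,0,0.024,0,0,0],[0,0,0.024,0,0,0],[0,0,0.024,0,0,0]]]}}

```text
clock: 14.75
tool_pos: [0.4455, 0.151, 0.2339]
ee_rot: [[0.178, 0.984, 0.0], [0.984, -0.178, 0.0], [0.0, 0.0, -1.0]]
ft_force: [-0.7, -0.5, -1.1]
width: 0.0174
grasp_force: 45.0
```

Run:
```python
from h import *
t=imaging.capture("side"); w=imaging.capture("wrist"); p=np.array(readout.get_state()["tool_pos"]); print(p,proj(t,[p[0],p[1],p[2]-.204]))
o=np.zeros((600,800,3),np.uint8)
o[:,:400]=cv2.resize(t["img"][165:240,230:280,::-1],(400,600),interpolation=cv2.INTER_CUBIC)
o[:400,400:]=cv2.resize(w["img"][190:290,270:370,::-1],(400,400),interpolation=cv2.INTER_CUBIC)
cv2.imwrite("pics/i3.png",o)
```

```text
[0.44541925 0.15097713 0.23377907] [255.39964669 209.2121172 ]
```

View pics/i3.png

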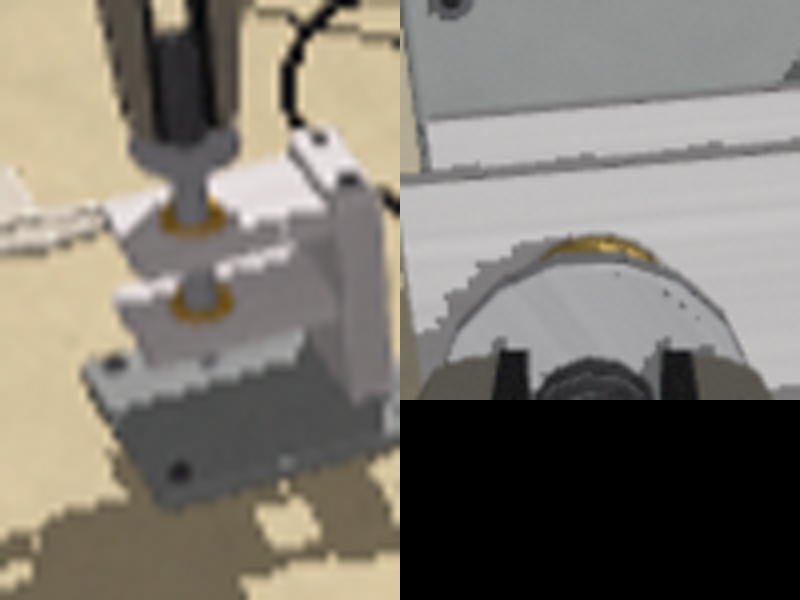

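The side view shows the rod through the upper (crop 190,215) and lower (205,300) bushings. Contact force is negligible and the tip is at about z = 0.030, inside the 10–50 mm gap.

```bash
python3 -c "
from bench import manip, imaging, readout
s=readout.get_state();print(s['joint_velocities'],s['clock']);print(manip.sign_off())"
```

```text
[ 0.00118276 -0.00143506  0.00037393 -0.00016382  0.00057106  0.00171046] 14.85
the job is handed in; nothing more can be done
None
```

Job handed in at 14.85 s: I turned the knob about 63° anticlockwise and lifted the rod out; it is now held upright and still through both bushings, with its tip about 20 mm above the base plate by calculation, and the arm never touched the bystanders.

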